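# Put the glass-cutting kit back into its foam

## Task

Put the glass-cutting kit away: lay the pen, and the glass cutter, pliers and breaking tool that lie along the near edge of the table, each in its own cut-out of the tool foam, flat on the yellow floor. Somebody has left the pen in the cutter's cut-out, so clear it out of there before the cutter goes in. Do not knock over or push about the open jar of cream crushed glass on the brown mat.

Things in the scene. Friction and masses are not known exactly. Their poses are not given: they have to be found in the camera images.
- pen: black fine-line pen, 112 mm long, 11 mm thick, about 20 g; at the start it lies in the cutter's cut-out. Origin: middle of its underside; y along the pen, z up. Either way round is right.
- cutter: slim glass cutter, dark blue barrel with brass-coloured ends, 170 x 14 x 14 mm, about 45 g, at the near edge of the table (another, far off beyond the mat, stays). Origin: middle of its underside; y along the tool, z up. The barrel, from y -73 to +43 mm, is gripped across 14 mm. Either way round is right in its cut-out.
- pliers: pliers with blue grips, closed and rigid, 168 long, 53 wide, 14 mm high, about 190 g, at the near edge. Origin: mid underside; y along it, jaws at -y, grips at +y, z up. Width 25 mm at y -84 to -20, 47 at +9, 51 at +19, 53 at +40, 43 mm at the end; centre of mass near y +6 mm. The grips are round, widest 7 mm above the underside. Jaws go to the narrow end of the cut-out (block's +x).
- breaker: black moulded glass-breaking tool, rigid, 137 mm long, 55 mm wide, 21 mm high, about 140 g, at the near edge of the table (another, on the mat, stays). Origin: middle of the underside; x along the tool, z up. Gripped across its middle, along y, it is 53 mm wide. Either way round is right in its cut-out.
- foam_pen: Fixed tool-foam block, 200 (x) x 82 (y) x 18 mm, black over yellow; four alike stand in a plywood tray (rim lower) and change places. Origin: centre of its underside, 4 mm above the table; x away from the robot. Its short slim cut-out is for the pen: 128 x 25 mm, centred, 6 mm deep, floor 12 mm above the origin. An equally deep finger scoop, 54 (x) x 72 mm (y), crosses its middle.
- foam_cutter: Fixed tool-foam block, 200 (x) x 82 (y) x 18 mm, black over yellow; four alike stand in a plywood tray (rim lower) and change places. Origin: centre of its underside, 4 mm above the table; x away from the robot. Its long slim cut-out is for the cutter: 186 x 28 mm, centred, 6 mm deep, floor 12 mm above the origin. An equally deep finger scoop, 54 (x) x 72 mm (y), crosses its middle.
- foam_pliers: Fixed tool-foam block, 200 (x) x 82 (y) x 18 mm, black over yellow; four alike stand in a plywood tray (rim lower) and change places. Origin: centre of its underside, 4 mm above the table; x away from the robot. Cut-out 6 mm deep, floor 12 mm above the origin, is a pliers outline, 7 mm larger all round, jaws to +x, origin over origin. No scoop: the pliers stand 8 mm above the black top.
- foam_breaker: Fixed tool-foam block, 200 (x) x 82 (y) x 18 mm, black over yellow; four alike stand in a plywood tray (rim lower) and change places. Origin: centre of its underside, 4 mm above the table; x away from the robot. Its cut-out, broad with round corners, is for the breaking tool, along x: 152 x 69 mm, centred, 6 mm deep, floor 12 mm above the origin. The tool stands 15 mm proud.
- frit_jar: open clear jar of cream crushed glass, 81 mm in diameter, 120 mm high, standing on the brown mat (11 mm above the table) between the tools and the far side; it is to be left alone. Origin: centre of its underside; z up.

How it is judged:
At the end, for the whole second after the job is handed in: Each of the four tools lies in its own cut-out: its origin within 15 mm (level distance) of its foam block's origin, its underside within 3 mm of the cut-out's floor, along the block within 0.2 rad, released and still; the jar never tilted by more than 0.25 rad nor moved 30 mm (horizontal distance between pen and foam_pen below 0.015 m and z of pen in the frame of foam_pen between 0.009 and 0.0145 m and angle between the y axis of pen and the x axis of foam_pen, either way round below 0.2 rad and linear speed of each of pen, cutter, pliers, breaker below 0.02 m/s and horizontal distance between cutter and foam_cutter below 0.015 m and z of cutter in the frame of foam_cutter between 0.009 and 0.0145 m and angle between the y axis of cutter and the x axis of foam_cutter, either way round below 0.2 rad and horizontal distance between pliers and foam_pliers below 0.015 m and z of pliers in the frame of foam_pliers between 0.009 and 0.0145 m and angle between the y axis of pliers and the x axis of foam_pliers, either way round below 0.2 rad and horizontal distance between breaker and foam_breaker below 0.015 m and z of breaker in the frame of foam_breaker between 0.009 and 0.0145 m and angle between the x axis of breaker and the x axis of foam_breaker, either way round below 0.2 rad); the robot touches nothing.
It fails at once if the open jar is knocked or shifted (angle between frit_jar's own z axis and vertical above 0.25 rad or distance of frit_jar from where it was at the start of the episode above 0.03 m).
It also fails if it takes over 120 s, if anything falls off the work surface, if the arm or the gripper's body presses on something with over 40 N, if the wrist force passes 120 N, or if a joint passes its speed limit or range.

## Robot

A 6-joint arm with a two-finger parallel gripper is mounted at the origin on a cart in front of the work surface, level with it; the furniture and walls round the work are solid. World frame = base frame: x ahead of the robot, y to its left, z up, the work surface at z = 0. Lengths are in m, angles in rad, forces in N, time in s.
With the tool pointing down it reaches from about 0.275 to 0.825 m from the base axis. Payload 4.9 kg.
Tool frame: the origin (TCP) lies midway between the tips of the shut fingers; the grasp point (between the pads) lies 19 mm behind it (bot.grip_depth is the distance from the TCP to the grasp point, in m); z points along the fingers, y is the line along which they close (so a half turn about z gives the same grasp; the last joint's range is limited). The gripper opens to 85 mm and grips with 20 to 120 N. Pads are 22 mm wide; open, the fingers measure 114 mm over their backs; the gripper's body (76 mm by 85 mm) begins 54 mm behind the grasp point. The pads swing forward as they close: fully open they stand 13 mm farther back than shut.
Start: joints at [-0.134, 0.326, -0.193, 1.052, 0, 1.437], TCP at [0.55, 0, 0.231] pointing down, gripper open.
Joint ranges: [-2.65, 2.65], [-0.97, 1.79], [-1.3, 1.35], [-1.93, 2.1], [-1.47, 1.37], [-3.14, 3.14]. Speed limits (rad/s): [2.57, 2.57, 3.14, 3.14, 3.14, 3.14].

## Interface

Orientations are given as a unit quaternion [w, x, y, z].
In Python, from cell import bot gives the robot as it stands. Calls block until the motion is done:
- bot.move_pose(position, orientation): joint-space move of the TCP to a pose.
- bot.move_linear(position, speed=0.15, rotation=None, until_force=None): straight line of the TCP; rotation=None keeps the orientation; speed is the mean speed in m/s. With until_force (N) it stops when the force on the tool has changed by that much, and returns True; else False.
- bot.goto_joints(angles): joint-space move.
- bot.set_gripper(opening, grasp_force=None): opening from 0.0 (shut) to 1.0 (fully open); grasp_force is the grip in N (None keeps the last); returns when the fingers have stopped.
- bot.wait(seconds).
- bot.solve_ik(position, orientation): joint angles nearest the present ones, or None.
- bot.camera(name): name is "scene" or "side" or "wrist"; returns the picture (400x640x3 uint8, red, green, blue); there is no depth.
- bot.calibration(name): a dict with "mtx" (3x3 intrinsics, pixels), "extrinsics" (4x4, takes a point from world to camera coordinates); the wrist camera has in their place "hand_eye" (4x4, takes a point from camera to tool coordinates, whose origin is the TCP and whose axes are the flange's). Camera axes: x right, y down, z forward; pixel columns grow to the right and rows downward; lengths in m; the calibration is good to about 2 mm. A picture is of the moment at which its call begins: read the wrist's pose just before it. calibration takes no time and is no camera call.
A pose or a line that the arm cannot do raises bot.PlanningError and nothing moves.
- bot.close_job(): hands the job in; it is judged then, once.
Trained networks look in the newest picture that a camera, given by its name, has taken for a name from the list of things; names that differ only in an ending like _2 or _b are one class to them, and where a whole thing is asked for, a point or a joint stands for the part that bears it (a point fixed in the world has none). Each returns a list of dicts, best first, with "confidence" (0 to 1); they miss things now and then, are a little off and sometimes report something else, mostly with a low value. They report only what shows in the picture. A call takes as long as a camera call.
- bot.search_frame(camera, thing): "bbox" ([left, top, width, height] in pixels, round what is visible of it).
Readings, each from a call of its own:
- bot.read_clock(): time.
- bot.read_joint_positions(): joint angles.
- bot.read_joint_vel(): joint speeds.
- bot.read_joint_efforts(): joint torques, N m.
- bot.read_position(): TCP position.
- bot.read_tool_rot(): TCP orientation.
- bot.read_ft_force(): force on the tool from outside, world axes, zero at the start.
- bot.read_moment(): the same for the moment, N m.
- bot.read_gripper_width(): opening from 0.0 (shut) to 1.0 (fully open).
- bot.read_finger_force(): force on a finger pad.
Only numpy, scipy, OpenCV 4.12 (cv2) and the standard library are available. Lean on these libraries where they do the work, as an engineer would, in place of code of your own. Each camera call takes 0.05 s, during which the arm holds its last target. There are 200 camera calls.

## Working session

There is one attempt and no reset: what is moved stays moved. The work goes in short steps, each a Python script; the robot and the scene stay as the last script left them, time stands still between calls to the robot, and variables do not carry over. Pictures are saved under pics/ and viewed, at most 14 in all, crops included, and the job is handed in when it is done.

```bash
mkdir -p pics; ls
python3 - <<'E'
from cell import bot
import cv2,numpy as np
for c in ["scene","side","wrist"]:
    im=bot.camera(c); cv2.imwrite(f"pics/{c}0.png",im[:,:,::-1])
    print(c,{k:np.round(v,4).tolist() for k,v in bot.calibration(c).items()})
    for t in ["pen","cutter","pliers","breaker","foam_pen","foam_cutter","foam_pliers","foam_breaker","frit_jar"]:
        print(t,[(np.round(d["bbox"]).tolist(),round(d["confidence"],2)) for d in bot.search_frame(c,t)][:4])
print(bot.read_position(),bot.read_tool_rot(),bot.read_clock())
E
```

```text
pics
scene {'mtx': [[519.6074, 0.0, 314.5415], [0.0, 519.6074, 197.8229], [0.0, 0.0, 1.0]], 'extrinsics': [[-0.6929, -0.721, 0.0099, 0.4068], [-0.5244, 0.4944, -0.6932, 0.2641], [0.4949, -0.4855, -0.7206, 1.1364], [0.0, 0.0, 0.0, 1.0]]}
pen []
cutter [([251.0, 263.0, 48.0, 48.0], 0.63)]
pliers [([295.0, 239.0, 40.0, 58.0], 0.81), ([237.0, 177.0, 29.0, 56.0], 0.57), ([322.0, 119.0, 56.0, 47.0], 0.51), ([296.0, 124.0, 60.0, 53.0], 0.35)]
breaker [([221.0, 276.0, 28.0, 56.0], 0.89)]
foam_pen [([294.0, 123.0, 60.0, 54.0], 0.74)]
foam_cutter [([323.0, 119.0, 59.0, 46.0], 0.73)]
foam_pliers [([347.0, 110.0, 57.0, 48.0], 0.79)]
foam_breaker [([272.0, 132.0, 60.0, 52.0], 0.75)]
frit_jar [([236.0, 178.0, 32.0, 55.0], 0.9)]
side {'mtx': [[432.9996, 0.0, 310.7586], [0.0, 432.9996, 195.9309], [0.0, 0.0, 1.0]], 'extrinsics': [[0.9984, 0.0515, -0.0224, -0.5225], [0.0114, -0.5759, -0.8174, 0.0524], [-0.0551, 0.8159, -0.5756, 1.312], [0.0, 0.0, 0.0, 1.0]]}
pen [([323.0, 247.0, 39.0, 7.0], 0.43)]
cutter [([315.0, 219.0, 82.0, 28.0], 0.56)]
pliers []
breaker [([275.0, 140.0, 32.0, 15.0], 0.57)]
foam_p
[... 356 characters left out ...]
904, 200.28], [0.0, 0.0, 1.0]], 'hand_eye': [[0.0006, -0.9526, -0.3042, 0.0776], [1.0, 0.0007, -0.0001, 0.0001], [0.0003, -0.3042, 0.9526, -0.1418], [0.0, 0.0, 0.0, 1.0]]}
pen [([334.0, 277.0, 66.0, 19.0], 0.91)]
cutter []
pliers [([137.0, 1.0, 109.0, 23.0], 0.87), ([322.0, 1.0, 55.0, 14.0], 0.45)]
breaker []
foam_pen [([318.0, 196.0, 150.0, 82.0], 0.69)]
foam_cutter [([308.0, 256.0, 111.0, 68.0], 0.79)]
foam_pliers [([293.0, 299.0, 124.0, 57.0], 0.83)]
foam_breaker [([335.0, 138.0, 164.0, 95.0], 0.94), ([332.0, 278.0, 72.0, 17.0], 0.6)]
frit_jar [([323.0, 1.0, 54.0, 14.0], 0.69)]
[5.50023017e-01 1.72013942e-05 2.31299058e-01] [6.43304092e-06 7.07110115e-01 7.07103447e-01 1.33128243e-05] 1.5
```

Run:
```python
import cv2
a=cv2.imread("pics/scene0.png")[90:350,190:450]; cv2.imwrite("pics/s1.png",cv2.resize(a,None,fx=2.3,fy=2.3,interpolation=cv2.INTER_CUBIC))
```

```text
(no output)
```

View pics/s1.png

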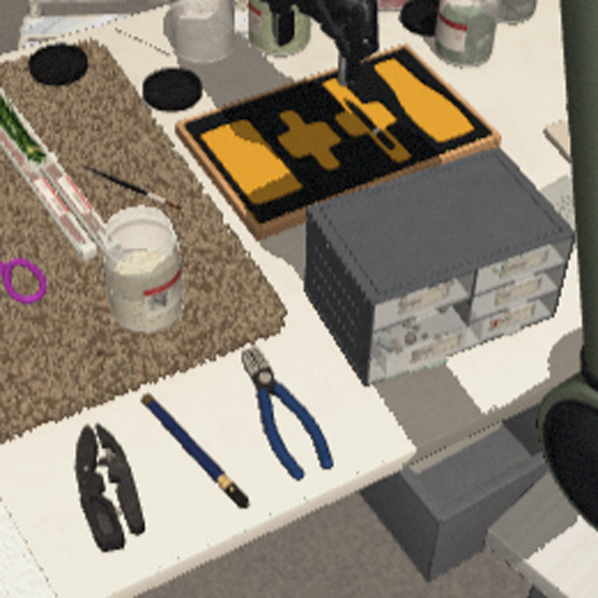

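View pics/wrist0.png

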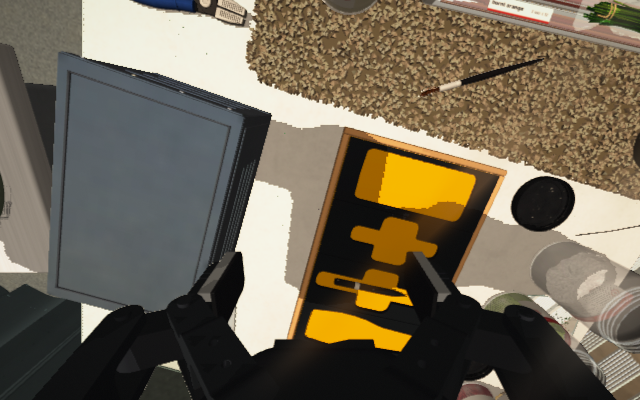

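```bash
cat > h.py <<'E'
from cell import bot
import cv2,numpy as np
from scipy.spatial.transform import Rotation as R
def rot(q): return R.from_quat(np.asarray(q)[[1,2,3,0]]).as_matrix()
def wrist_ext():
    T=np.eye(4); T[:3,:3]=rot(bot.read_tool_rot()); T[:3,3]=bot.read_position()
    return np.linalg.inv(T@bot.calibration("wrist")["hand_eye"])
def ext(c): return wrist_ext() if c=="wrist" else bot.calibration(c)["extrinsics"]
def ray(K,E,px,z):
    """pixels (N,2) -> world xy on plane z"""
    px=np.atleast_2d(px).astype(float); d=np.c_[px,np.ones(len(px))]@np.linalg.inv(K).T@E[:3,:3]
    o=-E[:3,:3].T@E[:3,3]; return (o+d*((z-o[2])/d[:,2:]))[:,:2]
def proj(K,E,P):
    P=np.atleast_2d(P); c=P@E[:3,:3].T+E[:3,3]; q=c@K.T; return q[:,:2]/q[:,2:]
def quat(a):
    """tool down, finger closing line at world angle a from x"""
    # tool y=(cos a,sin a,0), z=down, x=y cross z
    y=np.array([np.cos(a),np.sin(a),0]);z=np.array([0,0,-1.]);x=np.cross(y,z)
    return R.from_matrix(np.c_[x,y,z]).as_quat()[[3,0,1,2]]
E
python3 - <<'E'
from h import *
K=bot.calibration("scene")["mtx"];E=ext("scene")
c=lambda L:np.array(L)/2.3+[190,90]
names="tool_breaker_top tool_breaker_bot cutter_a cutter_b pl_tip pl_g1 pl_g2 jar_base trayL trayN trayR trayF cabNearL cabTopL cabTopNear cabTopR".split()
pts=c([[88,425],[110,550],[147,397],[240,500],[252,352],[300,472],[330,462],[145,318],[185,125],[262,225],[495,135],[405,50],[370,380],[307,210],[372,300],[572,237]])
zs=[.015,.015,.007,.007,.007,.007,.007,.011,.022,.022,.022,.022,0,.12,.12,.12]
for n,p,z in zip(names,pts,zs): print(n,ray(K,E,p,z).round(3))
Kw=bot.calibration("wrist")["mtx"];Ew=ext("wrist")
for n,p in zip("fNL fFL fpen cutterhole penends1 penends2 brk_corner plierTip cabtopFL cabNL".split(),[[350,137],[497,177],[394,240],[362,290],[320,275],[410,293],[417,184],[245,12],[268,118],[60,60]]): print(n,ray(Kw,Ew,p,.022).round(3))
E
```

```text
tool_breaker_top [[0.492 0.366]]
tool_breaker_bot [[0.367 0.436]]
cutter_a [[0.484 0.298]]
cutter_b [[0.328 0.311]]
pl_tip [[0.453 0.18 ]]
pl_g1 [[0.311 0.247]]
pl_g2 [[0.299 0.218]]
jar_base [[0.565 0.234]]
trayL [[0.77  0.001]]
trayN [[0.574 0.052]]
trayR [[ 0.491 -0.269]]
trayF [[ 0.686 -0.317]]
cabNearL [[0.345 0.111]]
cabTopL [[0.486 0.069]]
cabTopNear [[0.352 0.111]]
cabTopR [[ 0.27  -0.102]]
fNL [[0.582 0.048]]
fFL [[ 0.774 -0.003]]
fpen [[ 0.648 -0.092]]
cutterhole [[ 0.607 -0.174]]
penends1 [[ 0.545 -0.148]]
penends2 [[ 0.678 -0.179]]
brk_corner [[ 0.671 -0.012]]
plierTip [[0.464 0.181]]
cabtopFL [[0.482 0.07 ]]
cabNL [[0.249 0.133]]
```

Run:
```python
from h import *
for n,p in [("tray",[.60,-.27,.30]),("tools",[.45,.15,.30])]:
    bot.move_pose(p,quat(0)); bot.wait(.3)
    E=ext("wrist"); im=bot.camera("wrist"); np.save(f"{n}_E.npy",E); cv2.imwrite(f"pics/{n}.png",im[:,:,::-1])
    for t in ["pen","cutter","pliers","breaker","foam_pen","foam_cutter","foam_pliers","foam_breaker","frit_jar"]:
        print(t,[(np.round(d["bbox"]).tolist(),round(d["confidence"],2)) for d in bot.search_frame("wrist",t)][:3])
print(bot.read_clock())
```

```text
pen [([298.0, 86.0, 74.0, 20.0], 0.98)]
cutter []
pliers [([282.0, 0.0, 156.0, 91.0], 0.72)]
breaker []
foam_pen [([284.0, 1.0, 154.0, 87.0], 0.72)]
foam_cutter []
foam_pliers [([260.0, 110.0, 141.0, 90.0], 0.68)]
foam_breaker [([363.0, 3.0, 88.0, 20.0], 0.9)]
frit_jar []
pen [([383.0, 325.0, 32.0, 10.0], 0.6)]
cutter [([231.0, 43.0, 117.0, 19.0], 0.58)]
pliers [([223.0, 94.0, 109.0, 53.0], 0.77)]
breaker [([305.0, 1.0, 52.0, 10.0], 0.73)]
foam_pen [([376.0, 269.0, 120.0, 45.0], 0.56)]
foam_cutter [([364.0, 308.0, 56.0, 45.0], 0.91)]
foam_pliers [([377.0, 347.0, 21.0, 12.0], 0.51), ([364.0, 306.0, 55.0, 45.0], 0.25)]
foam_breaker [([391.0, 225.0, 125.0, 66.0], 0.71)]
frit_jar [([383.0, 83.0, 89.0, 69.0], 0.77)]
5.825
```

View pics/tray.png

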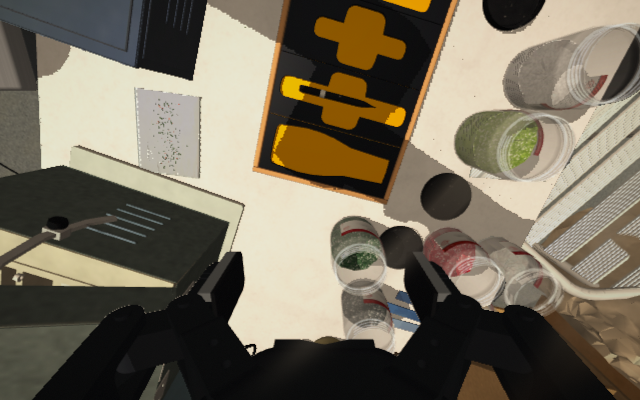

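View pics/tools.png

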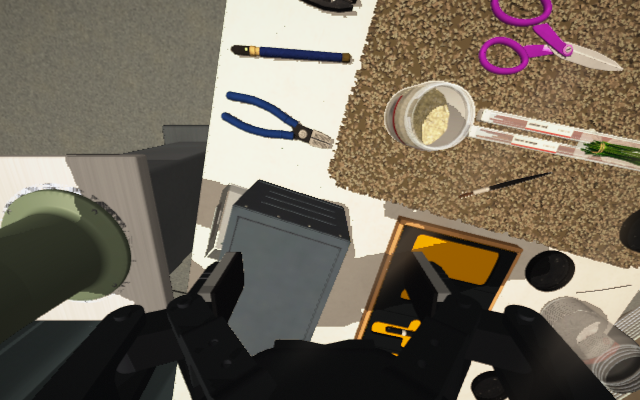

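```bash
cat > foam.py <<'E'
from h import *
from scipy.optimize import minimize
K=bot.calibration("wrist")["mtx"]
rect=lambda a,b:np.array([[-a,-b],[a,-b],[a,b],[-a,b]])/2
sc=rect(54,72)
shapes={"breaker":[rect(152,69)],"pen":[rect(128,25),sc],"cutter":[rect(186,28),sc],
 "pliers":[np.array([[91,19.5],[20,19.5],[-9,30.5],[-19,32.5],[-40,33.5],[-84,28.5],[-91,21.5],[-91,-21.5],[-84,-28.5],[-40,-33.5],[-19,-32.5],[-9,-30.5],[20,-19.5],[91,-19.5]])]}
off={"breaker":1.5,"pen":.5,"cutter":-.5,"pliers":-1.5}
E0=np.linalg.inv(np.linalg.inv(np.load("tray_E.npy"))); 
T=np.eye(4);T[:3,:3]=rot([0,.70711,.70711,0]);T[:3,3]=[.55002,0,.2313]
views=[("wrist0",np.linalg.inv(T@bot.calibration("wrist")["hand_eye"]),["breaker","pen"],(120,265,0,640)),
       ("tray",np.load("tray_E.npy"),["pen","cutter","pliers"],(0,205,250,470))]
def render(p,E,names):
    m=np.zeros((400,640),np.uint8)
    c,s=np.cos(p[2]),np.sin(p[2]); Rm=np.array([[c,-s],[s,c]])
    for n in names:
        l=[]
        for z in (.016,.022):
            a=np.zeros((400*4,640*4),np.uint8)
            for poly in shapes[n]:
                w=(poly/1000+[0,off[n]*p[3]])@Rm.T+p[:2]
                q=proj(K,E,np.c_[w,np.full(len(w),z)])
                cv2.fillPoly(a,[np.round((q*4+1.5)*16).astype(np.int32)],255,shift=4)
            l.append(a)
        m|=cv2.resize(l[0]&l[1],(640,400),interpolation=cv2.INTER_AREA)
    return m
def yellow(n):
    h=cv2.cvtColor(cv2.imread(f"pics/{n}.png"),cv2.COLOR_BGR2HSV); return cv2.inRange(h,(15,150,80),(35,255,255))
B=lambda m:cv2.GaussianBlur(m.astype(float)/255,(0,0),1.5)
Y=[B(yellow(v[0])) for v in views]
def cost(p):
    t=0
    for (n,E,names,(a,b,c,d)),y in zip(views,Y):
        t+=((B(render(p,E,names))-y)[a:b,c:d]**2).sum()
    return t
E
python3 - <<'E'
from foam import *
p0=np.array([.645,-.115,-.25,.083])
S=np.vstack([p0]+[p0+d for d in np.diag([.01,.01,.05,.002])])
r=minimize(cost,p0,method="Nelder-Mead",options=dict(initial_simplex=S,xatol=1e-4,fatol=.1))
print(r.x,cost(p0),r.fun); p=r.x; np.save("foam.npy",p)
c,s=np.cos(p[2]),np.sin(p[2])
for n in off: print(n,(p[:2]+np.array([-s,c])*off[n]*p[3]).round(4))
for (n,E,names,(a,b,cc,d)),y in zip(views,Y):
    im=cv2.imread(f"pics/{n}.png"); m=render(p,E,names); cs,_=cv2.findContours((m>127).astype(np.uint8),0,1); cv2.drawContours(im,cs,-1,(0,0,255),1)
    cv2.imwrite(f"pics/fit_{n}.png",im)
a=cv2.imread("pics/fit_wrist0.png")[120:360,280:520];b=cv2.imread("pics/fit_tray.png")[0:240,250:490]
cv2.imwrite("pics/fit.png",cv2.resize(np.hstack([a,b]),None,fx=1.66,fy=1.66))
E
```

```text
[ 0.63912907 -0.13700121 -0.24970427  0.08320174] 14352.101032823362 2322.9462442902272
breaker [ 0.67   -0.0161]
pen [ 0.6494 -0.0967]
cutter [ 0.6288 -0.1773]
pliers [ 0.6083 -0.2579]
```

View pics/fit.png

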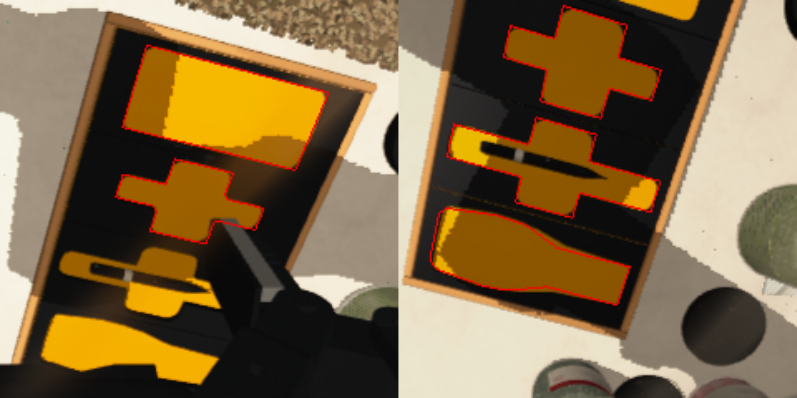

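```bash
cat > seg.py <<'E'
from h import *
K=bot.calibration("wrist")["mtx"]
def blobs(img,E,thr=110,xr=(.25,.52),yr=(.14,.5),z=.007):
    """dark blobs -> world pts"""
    g=img.max(2); m=(g<thr).astype(np.uint8)
    n,l,st,_=cv2.connectedComponentsWithStats(m); out=[]
    for i in range(1,n):
        if st[i,4]<300: continue
        v,u=np.nonzero(l==i)
        if u.min()==0 or v.min()==0 or u.max()>=639 or v.max()>=399: continue
        w=ray(K,E,np.c_[u,v],z); c=w.mean(0)
        if xr[0]<c[0]<xr[1] and yr[0]<c[1]<yr[1]: out.append((w,(u.min(),v.min(),u.max(),v.max()),st[i,4]))
    return out
def rectof(w):
    (c,(a,b),t)=cv2.minAreaRect((w*1000).astype(np.float32))
    return np.round(c,1),(round(a,1),round(b,1)),round(t,1)
E
python3 - <<'E'
from seg import *
E=np.load("tray_E.npy")
print("pen",ray(K,E,[[375.9,107],[299.4,88.5]],.0215))
bot.move_pose([.42,.27,.30],quat(0)); bot.wait(.3)
E=ext("wrist"); np.save("tools2_E.npy",E); im=bot.camera("wrist"); cv2.imwrite("pics/tools2.png",im[:,:,::-1])
for w,bb,a in blobs(im,E): print(a,bb,*rectof(w))
for t in ["cutter","pliers","breaker","frit_jar"]:
    print(t,[(np.round(d["bbox"]).tolist(),round(d["confidence"],2)) for d in bot.search_frame("wrist",t)][:3])
E
```

```text
pen [[ 0.67469805 -0.1848314 ]
 [ 0.56561546 -0.16039613]]
2675 (np.int64(287), np.int64(41), np.int64(375), np.int64(105)) [430.7 394.9] (53.7, 138.7) 64.8
636 (np.int64(285), np.int64(135), np.int64(367), np.int64(147)) [424.1 303.6] (12.0, 126.7) 86.1
894 (np.int64(249), np.int64(172), np.int64(348), np.int64(215)) [380.7 210. ] (52.5, 164.4) 70.2
cutter [([259.0, 132.0, 110.0, 16.0], 0.74)]
pliers [([250.0, 172.0, 101.0, 46.0], 0.8)]
breaker [([285.0, 42.0, 90.0, 62.0], 0.76)]
frit_jar [([399.0, 172.0, 85.0, 72.0], 0.73)]
```

View pics/tools2.png

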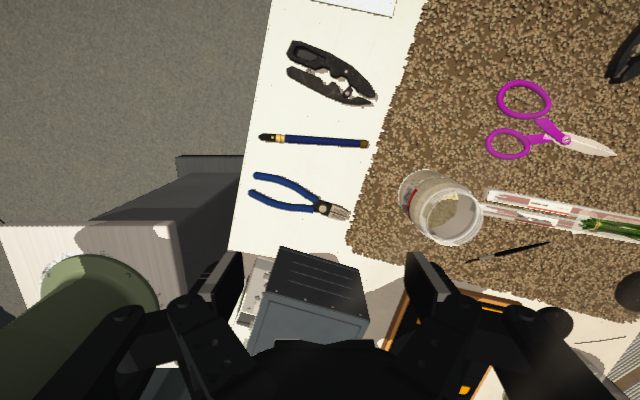

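```bash
cat > pp.py <<'E'
from h import *
f=np.load("foam.npy"); TH=f[2]
def block(n):
    o={"breaker":1.5,"pen":.5,"cutter":-.5,"pliers":-1.5}[n]
    return f[:2]+np.array([-np.sin(TH),np.cos(TH)])*o*f[3]
u=lambda a:np.array([np.cos(a),np.sin(a)])
HI=.26
def best(xy,phi):
    c=[]
    for a in (phi+np.pi/2,phi-np.pi/2):
        j=bot.solve_ik([*xy,HI],quat(a))
        if j is not None: c.append((abs(j[5]),a))
    return min(c)[1]
def pick(c,phi,g,op,lift,zguess,force):
    """c: tool centre, g: grip offset along axis; touch the support with the tips, rise by lift, close"""
    xy=np.array(c)+g*u(phi); a=best(xy,phi)
    bot.move_pose([*xy,HI],quat(a)); bot.set_gripper(op)
    bot.move_linear([*xy,zguess+.03],speed=.2)
    hit=bot.move_linear([*xy,zguess-.012],speed=.03,until_force=4)
    z=bot.read_position()[2]; print("touch",hit,round(z,4),bot.read_gripper_width())
    bot.move_linear([*xy,z+lift],speed=.03)
    bot.set_gripper(0,force); print("width mm",85*bot.read_gripper_width(),"F",bot.read_finger_force())
    bot.move_linear([*xy,HI],speed=.2); print("held",85*bot.read_gripper_width(),bot.read_finger_force())
    return a,z+lift
def place(n,a,phi,g,zrel,op):
    xy=block(n)+g*u(TH); q=quat(a+TH-phi)
    p=bot.read_position()
    bot.move_linear([*xy,HI],speed=.25,rotation=q)
    bot.move_linear([*xy,zrel+.03],speed=.2)
    hit=bot.move_linear([*xy,zrel],speed=.03,until_force=5)
    print("place hit",hit,bot.read_position()[2],"want",zrel)
    bot.set_gripper(op); bot.wait(.2)
    bot.move_linear([*xy,HI],speed=.2); print("clock",bot.read_clock())
E
python3 - <<'E'
from pp import *
c=np.array([.6202,-.1726]); phi=-.220; g=.006
# touch: scoop floor .016
a,z=pick(c,phi,g,.35,.003,.016,25)
place("pen",a,phi,g,z,.35)
E
python3 - <<'E'
from h import *
bot.move_pose([.60,-.22,.30],quat(0)); bot.wait(.2)
E=ext("wrist"); np.save("t3_E.npy",E); im=bot.camera("wrist"); cv2.imwrite("pics/t3.png",cv2.resize(im[0:260,220:500,::-1],None,fx=2,fy=2))
K=bot.calibration("wrist")["mtx"]
E2=np.load("tools2_E.npy"); print(ray(K,E2,[[260,137],[369,144]],.007))
E
```

```text
touch True 0.0157 0.35217908634086664
width mm 8.90442196045457 F 26.46992415189743
held 8.773863374596225 26.46297186613083
place hit False 0.018822727007752692 want 0.01865920865695004
clock 18.225
[[0.32276723 0.30974821]
 [0.49015178 0.29900481]]
```

View pics/t3.png

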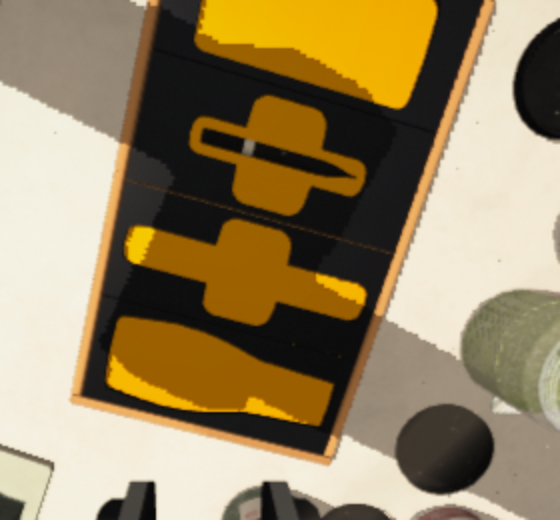

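```bash
python3 - <<'E'
from pp import *
c=np.array([.4065,.3044]); phi=-.064
a,z=pick(c,phi,0,.35,.003,.0,30)
place("cutter",a,phi,0,z+.0162,.35)
E
python3 - <<'E'
from pp import *
c=np.array([.3823,.2094]); phi=-.3456
a,z=pick(c,phi,-.030,.74,.0055,-.004,60)
print(a,z)
q=bot.read_position(); print(q)
p=bot.camera("side"); cv2.imwrite("pics/side1.png",cv2.resize(p[60:300,120:440,::-1],None,fx=2,fy=2))
E
```

```text
touch True -0.0004 0.3497032167574226
width mm 12.676645971448378 F 31.48497462272644
held 12.549313025905523 31.364627480506897
place hit False 0.018981624861644387 want 0.018804978376464884
clock 32.4917
touch True -0.0059 0.736677936085806
width mm 50.107446545540405 F 60.231185974844266
held 50.0060956017301 62.403568369627465
1.2251963267948964 -0.0003609601402250421
[0.35334764 0.21926636 0.25894481]
```

View pics/side1.png

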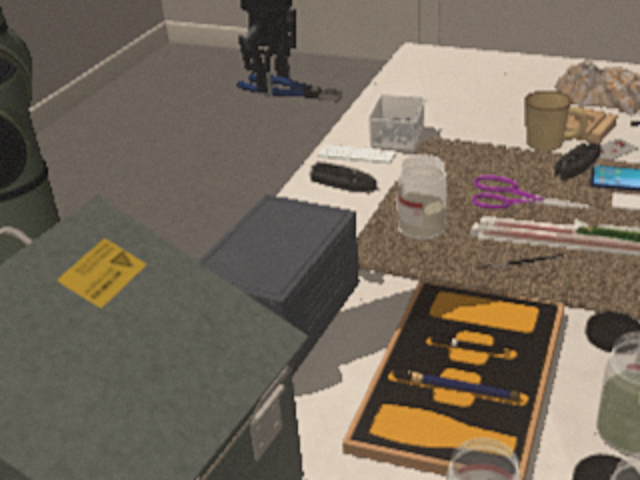

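```bash
python3 - <<'E'
from pp import *
place("pliers",1.2251963267948964,-.3456,-.030,-.00036+.0185,.74)
E
python3 - <<'E'
from pp import *
c=np.array([.4307,.3949]); phi=np.deg2rad(-25.2)
a,z=pick(c,phi,0,.76,.0075,-.004,60)
place("breaker",a,phi,0,z+.0165,.76)
bot.move_pose([.60,-.22,.30],quat(0)); bot.wait(.2)
E=ext("wrist"); np.save("t4_E.npy",E); im=bot.camera("wrist"); cv2.imwrite("pics/t4.png",cv2.resize(im[0:260,220:500,::-1],None,fx=2,fy=2))
p=bot.camera("side"); cv2.imwrite("pics/side2.png",cv2.resize(p[180:300,280:440,::-1],None,fx=4,fy=4)); print(bot.read_clock())
E
```

```text
place hit False 0.018365333336144908 want 0.01814
clock 45.5417
touch True -0.0063 0.7634749809668553
width mm 49.822894970493145 F 62.50872916876688
held 50.21500358434148 62.30032425635727
place hit True 0.017541061301764086 want 0.017733783762794116
clock 58.6583
59.8917
```

View pics/t4.png

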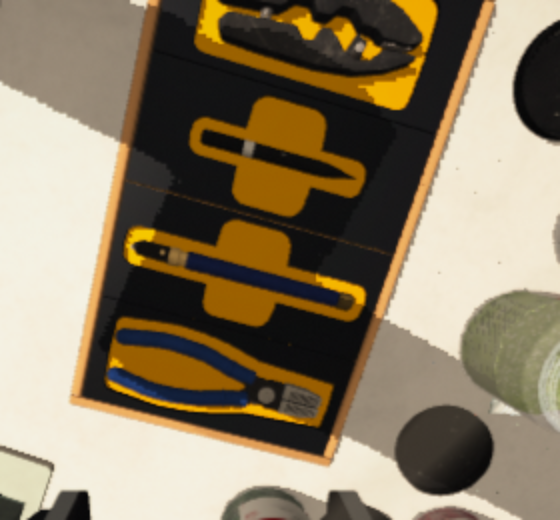

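View pics/side2.png

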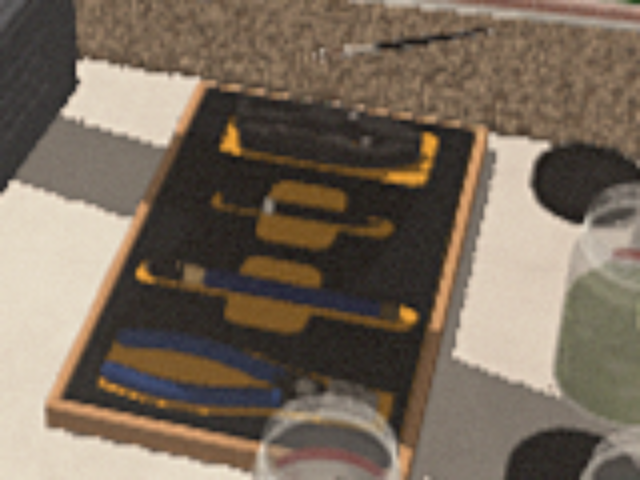

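Run:
```python
from pp import *
bot.move_pose([.66,-.13,.28],quat(0)); bot.wait(.2)
E=ext("wrist"); K=bot.calibration("wrist")["mtx"]; im=bot.camera("wrist")[:,:,::-1].copy()
r=np.array([[-68.5,-27.5],[68.5,-27.5],[68.5,27.5],[-68.5,27.5]])/1000
Rm=np.array([u(TH),[-np.sin(TH),np.cos(TH)]])
for z,col in ((.016,(0,0,255)),(.037,(0,255,0))):
    w=r@Rm+block("breaker"); cv2.polylines(im,[np.round(proj(K,E,np.c_[w,np.full(4,z)])).astype(int)],True,col)
cv2.imwrite("pics/t5.png",cv2.resize(im[0:260,220:500],None,fx=2,fy=2))
```

```text
(no output)
```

View pics/t5.png

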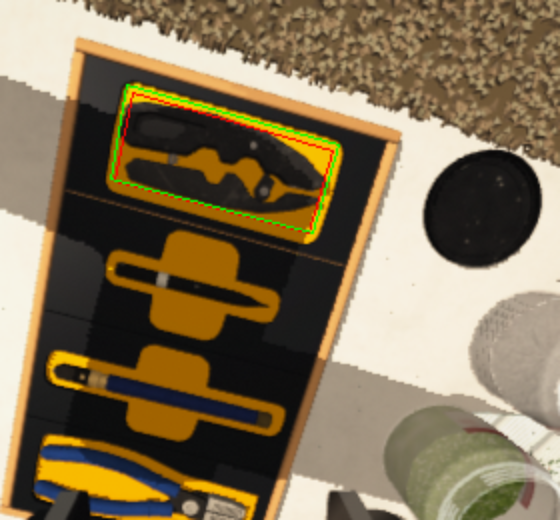

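```bash
python3 -c "
from cell import bot
print(bot.close_job(),bot.read_clock())"
```

```text
the job is handed in; nothing more can be done
the job is handed in; nothing more can be done
```

The pen, cutter, pliers and breaking tool each lie in their own cut-out, centred to within a few millimetres in the last pictures. The arm kept clear of the jar, and I handed the job in at about 61 s; no verdict came back.

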